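Hang the electrode tray on the tank rim's cleat and secure it

TASK

Hang the aluminium electrode tray on the tank rim: take it by its upright handle, tip it so that its foot stays well out from the wall while its angled rear strip goes down into the slot behind the rim's cleat lip, then let it swing upright and drop until it hangs fully home against the wall, and let go. Then swing the keeper on top of the rim over the tray's rear strip as far as its stop. Do not shift the other loose things on the bench.

Things in the scene. Friction and masses are not known exactly. Their poses are not given: they have to be found in the camera images.
- tray: Loose aluminium tray, 0.3 to 0.6 kg, standing on the bench. Origin: foot of the back plate's rear face, mid width. Axes: x along the width, y out of its rear, z up. Sizes in mm in these axes: back plate 170 wide, 4 thick (y -4 to 0), 110 high; box in front 170 wide, 45 high, to y -64, walls 4. Handle, bridge and strip: see the points. Centre of mass about 17 in front of the plate.
- tray_grip (a point): Centre of the upright black plastic handle, the place to grip: tray x 0, y -12, z 150. The handle is 40 wide (x -20 to 20), 16 thick (y -20 to -4), its top at z 168, and stands free above the plate and bridge from z 110. Grip it with the fingers closing along the tray's y. Axes as the tray's.
- tray_bridge (a point): Underside of the flat bridge that goes back from the plate's top, mid gap: tray x 0, y 5, z 106. Bridge 160 wide (x -80 to 80), 4 thick. From its rear end the angled strip, 160 wide, 4 thick, 36 long, slopes down and back at 35 degrees to the plate. The gap between plate and strip is 10 wide here (y 0 to 10) and widens downwards. Axes as the tray's.
- strip_edge (a point): Middle of the lower, free edge of the tray's angled rear strip: tray x 0, y 32, z 80 (the strip's rearmost corner is at y 34). Axes as the tray's.
- rim: Fixed dark steel wall, a piece of tank rim, 400 long, 70 thick, 150 high. Origin: foot of its front face, mid length. Axes: x along the wall, y from the front face (where the tray hangs) into the wall, z up. The tray hung home has its axes parallel to these, its bridge resting on the lip, and its origin at x -15 to 15, y -4 to 0, z 44 mm here.
- cleat_top (a point): Middle of the top of the cleat, the bare steel lip at the top of the wall's front: wall x 0, y 3, z 150. The lip is 6 thick (y 0 to 6). Axes as the wall's.
- slot (a point): Middle of the mouth of the slot behind the lip: wall x 0, y 16, z 150. The mouth is 190 long (x -95 to 95), 20 wide (y 6 to 26). Below its 4 mm thick rear flange it widens to y 46; floor at z 100. An upright tray pushed straight down catches on flange or lip; tipped 20 to 35 degrees (foot out from the wall, so the strip is about vertical) it drops in freely; over 8 degrees counts as tipped.
- keeper (a joint): Angle of the keeper, rad: 0 = swung fully over the slot, at its stop; grows as it swings back, anticlockwise seen from above, to 2.0. It starts swung back (1.1 to 1.9), well clear of the slot, and stays where it is left; about 1 N at the knob moves it.
- keeper_knob (a point): Middle of the keeper's upright black knob, 18 in diameter, on the free end of its flat steel arm (80 from pivot to knob, 16 wide, 8 thick, underside 8 above the rim's top). The knob goes from 16 to 58 above the rim's top, this point is at 37. With the keeper over, the knob is at wall x -62, y 5.
- keeper_hinge (a point): The keeper's vertical pivot axis, at the rim's top face: wall x -130, y 48, z 150.
- electrode: Bystander, leave alone: square steel electrode holder 50 x 50 with a copper blade, 75 high. Origin under its centre.
- vblock: Bystander, leave alone: dark steel vee block 70 x 50 x 46 high. Origin under its centre.
- jug: Bystander, leave alone: clear bottle, 90 in diameter, 200 high. Origin under its centre.
- wrench: Bystander, leave alone: wrench 180 long lying flat. Origin under its middle.
Not all that is in view belongs to the job. Leave any orange look-alike of the tray alone.

How it is judged:
On the way, in this order (a step that is already met when the one before it is completed fails the run):
1. the tray is tipped by more than 8 degrees with the lower edge of its rear strip at least 10 mm down in the slot behind the cleat lip (z of strip_edge in the frame of rim between 0.09 and 0.14 m and y of strip_edge in the frame of rim between 0.006 and 0.046 m and x of strip_edge in the frame of rim between -0.03 and 0.03 m and angle between tray's own z axis and vertical above 0.14 rad), for 0.05 s.
2. the tray hangs upright and fully home on the cleat, let go, with the keeper still swung back (z of strip_edge in the frame of rim between 0.09 and 0.14 m and y of strip_edge in the frame of rim between 0.006 and 0.046 m and x of strip_edge in the frame of rim between -0.03 and 0.03 m and z of tray in the frame of rim between 0.038 and 0.049 m and y of tray in the frame of rim between -0.012 and 0.006 m and angle between tray's own z axis and vertical below 0.09 rad and angle between the x axis of tray and the x axis of rim, either way round below 0.09 rad and contact force between the fingers and tray below 0.3 N and value of joint keeper above 0.4 rad), for 0.2 s.
At the end, for the whole second after the job is handed in: The tray hangs on the cleat, strip in the slot behind the lip, its origin between 38 and 49 mm above the rim's foot and within 12 mm of the wall's front face, within 5 degrees of upright and of parallel to the wall, at rest and released; the keeper is within 0.12 rad of its stop over the strip (z of strip_edge in the frame of rim between 0.09 and 0.14 m and y of strip_edge in the frame of rim between 0.006 and 0.046 m and x of strip_edge in the frame of rim between -0.03 and 0.03 m and z of tray in the frame of rim between 0.038 and 0.049 m and y of tray in the frame of rim between -0.012 and 0.006 m and angle between tray's own z axis and vertical below 0.09 rad and angle between the x axis of tray and the x axis of rim, either way round below 0.09 rad and contact force between the fingers and tray below 0.3 N and value of joint keeper below 0.12 rad and linear speed of tray below 0.02 m/s); the robot touches nothing.
It fails at once if a bystander is shifted by more than 30 mm (distance of any of electrode, vblock, jug, wrench from where it was at the start of the episode above 0.03 m).
It also fails if it takes over 62 s, if anything falls off the work surface, if the arm or the gripper's body presses on something with over 40 N, if the wrist force passes 120 N, or if a joint passes its speed limit or range.

ROBOT

A 7-joint arm with a two-finger parallel gripper is mounted at the origin on the work surface. World frame = base frame: x ahead of the robot, y to its left, z up, the work surface at z = 0. Lengths are in m, angles in rad, forces in N, time in s.
With the tool pointing down it reaches from about 0.4 to 0.9 m from the base axis. Payload 5.5 kg.
Tool frame: the origin (TCP) lies midway between the tips of the shut fingers; the grasp point (between the pads) lies 19 mm behind it (manip.grip_depth is the distance from the TCP to the grasp point, in m); z points along the fingers, x is the direction in which the jaws open and shut, and the axes are right-handed (so a half turn about z gives the same grasp; the last joint's range is limited). The gripper opens to 92 mm and grips with 3 to 60 N. Pads are 19 mm wide; open, the fingers measure 130 mm over their backs; the gripper's body (75 mm by 190 mm) begins 47 mm behind the grasp point.
Start: joints at [-0.867, 0.501, -0.427, 1.55, 0.221, 1.138, -0.21], TCP at [0.277, 0.588, 0.227] pointing down, gripper open.
Joint ranges: [-2.88, 2.88], [-0.31, 2.03], [-1.54, 1.56], [0.2, 2.42], [-1.41, 4.55], [0.19, 2.02], [-2.57, 2.57]. Speed limits (rad/s): [2.57, 2.57, 3.14, 3.14, 3.14, 3.14, 3.14].

INTERFACE

Orientations are given as a unit quaternion [x, y, z, w].
In Python, from bench import manip, effector, viewer gives the robot as it stands. Calls block until the motion is done:
- manip.move_pose(position, orientation): joint-space move of the TCP to a pose.
- manip.servo_line(position, ori=None, vel=0.15): straight line of the TCP; ori=None keeps the orientation; vel is the mean speed in m/s.
- manip.movej(angles): joint-space move.
- effector.open_jaws() and effector.close(f_grip=None): open the fingers fully, or close them until they stop; f_grip is the grip in N (None keeps the last).
- manip.sleep(seconds).
- manip.solve_ik(position, orientation): joint angles nearest the present ones, or None.
- viewer.get_image(name): name is "scene" or "top" or "wrist"; returns the picture (420x560x3 uint8, red, green, blue); there is no depth.
- viewer.get_calibration(name): a dict with "vfov" (degrees; the focal length in pixels is half the picture's height over the tangent of half this angle, whatever the lens; pixels are square), "cx", "cy" (the principal point, pixels), "dist_coeffs" ([k1, k2, p1, p2, k3] as OpenCV has them; the pictures are not rectified), "eye" and "attitude" of the camera in the world. Camera axes: x right, y down, z forward; pixel columns grow to the right and rows downward; lengths in m; the calibration is good to about 2 mm. A picture is of the moment at which its call begins: read the wrist's pose just before it. get_calibration takes no time and is no camera call; for the wrist camera it gives the pose at the moment of the call.
A pose or a line that the arm cannot do raises manip.PlanningError and nothing moves.
- manip.hand_in(): hands the job in, once; it reports no verdict.
Readings, each from a call of its own:
- manip.current_clock(): time.
- manip.current_q(): joint angles.
- manip.current_joint_velocities(): joint speeds.
- manip.current_tau(): joint torques, N m.
- manip.current_tool_pos(): TCP position.
- manip.current_tcp_rot(): TCP orientation.
- manip.current_force(): force on the tool from outside, world axes, zero at the start.
- manip.current_wrist_torque(): the same for the moment, N m.
- manip.current_finger_gap(): finger opening in m.
Only numpy, scipy, OpenCV 4.12 (cv2) and the standard library are available. Lean on these libraries where they do the work, as an engineer would, in place of code of your own. Each camera call takes 0.05 s, during which the arm holds its last target.

## Working session

There is one attempt and no reset: what is moved stays moved. The work goes in short steps, each a Python script; the robot and the scene stay as the last script left them, time stands still between calls to the robot, and variables do not carry over. Pictures are saved under pics/ and viewed, and the job is handed in when it is done.

```bash
ls; mkdir -p pics
python3 - <<'E'
from bench import manip, effector, viewer
import cv2
print(manip.current_clock(), manip.current_tool_pos(), manip.current_tcp_rot(), manip.grip_depth)
for n in ["scene","top","wrist"]:
    im=viewer.get_image(n); cv2.imwrite(f"pics/{n}0.png",im[:,:,::-1]); print(n,viewer.get_calibration(n))
E
```

```text
pics
0.0 [0.27706993 0.5871988  0.22568188] [ 8.44578126e-01  5.35431425e-01 -8.47728248e-04  5.08797182e-04] 0.0188
scene {'vfov': 44.123366275421525, 'cx': 279.17386336383885, 'cy': 218.7419332171565, 'dist_coeffs': array([-0.08995363,  0.        ,  0.        ,  0.        ,  0.        ]), 'eye': array([ 1.41046588, -0.02728688,  1.30273121]), 'attitude': array([ 0.61034392,  0.72684674, -0.24323481, -0.20002734])}
top {'vfov': 50.16629741165577, 'cx': 276.45664080630013, 'cy': 211.06343895303664, 'dist_coeffs': array([0.05106414, 0.        , 0.        , 0.        , 0.        ]), 'eye': array([ 0.31978334, -0.19111453,  1.28297467]), 'attitude': array([ 0.73583598, -0.66913249,  0.06757889, -0.07899502])}
wrist {'vfov': 67.20144929159892, 'cx': 274.43773105793235, 'cy': 207.40179216806632, 'dist_coeffs': array([-0.04519037,  0.        ,  0.        ,  0.        ,  0.        ]), 'eye': array([0.21635531, 0.61702754, 0.3858975 ]), 'attitude': array([0.83736206, 0.53175685, 0.06737503, 0.10733148])}
```

View pics/scene0.png

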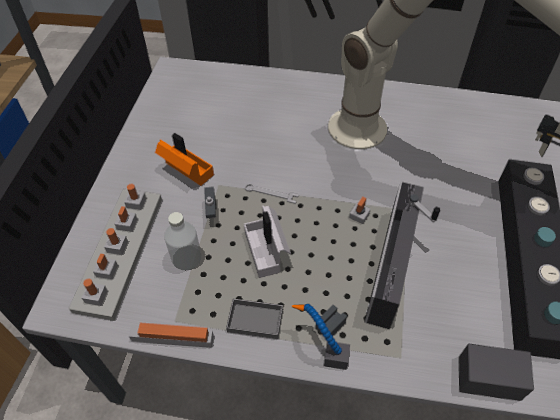

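View pics/top0.png

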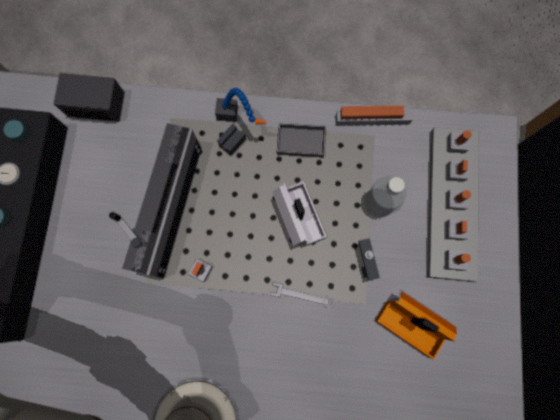

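View pics/wrist0.png

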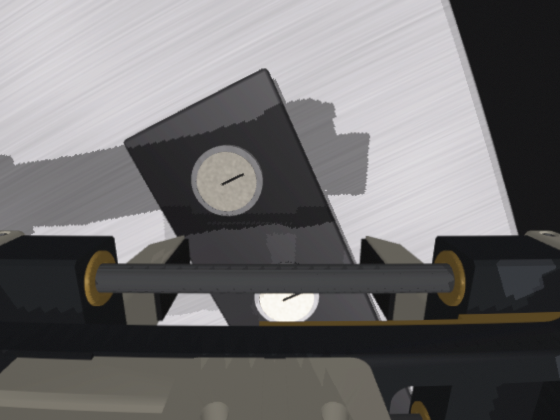

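```bash
cat > h.py <<'E'
import numpy as np, cv2, json
from scipy.spatial.transform import Rotation as R
from bench import manip, effector, viewer
def K(c,h=420):
    f=h/2/np.tan(np.radians(c['vfov'])/2); return np.array([[f,0,c['cx']],[0,f,c['cy']],[0,0,1]])
def ray(c,uv):
    p=cv2.undistortPoints(np.array([[uv]],float),K(c),np.array(c['dist_coeffs']))[0,0]
    d=R.from_quat(c['attitude']).apply([p[0],p[1],1]); return np.array(c['eye']),d/np.linalg.norm(d)
def plane(c,uv,z):
    e,d=ray(c,uv); return e+d*(z-e[2])/d[2]
def proj(c,P):
    r=R.from_quat(c['attitude']).inv(); 
    X=r.apply(np.atleast_2d(P)-np.array(c['eye']))
    return cv2.projectPoints(X,np.zeros(3),np.zeros(3),K(c),np.array(c['dist_coeffs']))[0][:,0]
def tri(c1,u1,c2,u2):
    (a,d),(b,e)=ray(c1,u1),ray(c2,u2)
    s=np.linalg.lstsq(np.stack([d,-e],1),b-a,rcond=None)[0]
    p,q=a+s[0]*d,b+s[1]*e; return (p+q)/2,np.linalg.norm(p-q)
def crop(im,x0,y0,x1,y1,s,name):
    cv2.imwrite(name,cv2.resize(im[y0:y1,x0:x1],None,fx=s,fy=s,interpolation=cv2.INTER_CUBIC))
E
python3 - <<'E'
from h import *
t=cv2.imread('pics/top0.png');s=cv2.imread('pics/scene0.png')
crop(t,100,110,230,290,3.3,'pics/top_wall.png')
crop(t,250,160,350,260,6,'pics/top_tray.png')
crop(s,350,170,450,330,3.7,'pics/sc_wall.png')
crop(s,230,190,310,290,6,'pics/sc_tray.png')
E
```

```text
(no output)
```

View pics/top_wall.png

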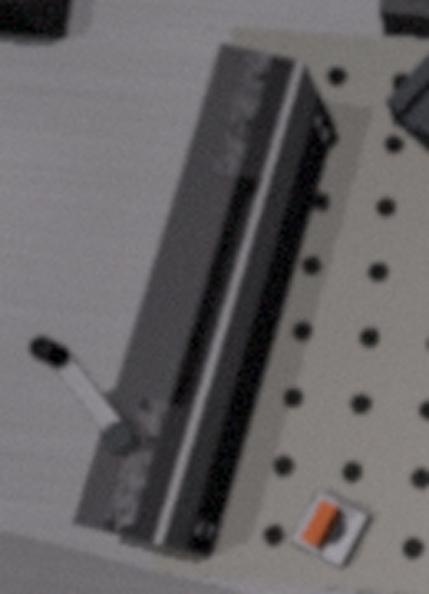

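View pics/top_tray.png

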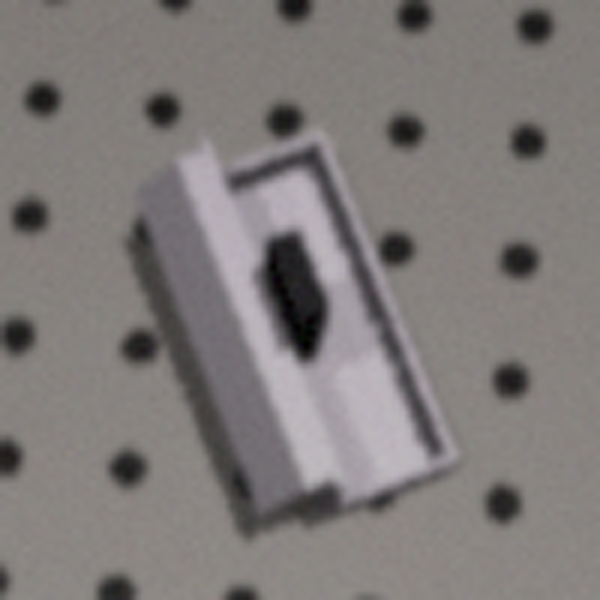

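View pics/sc_wall.png

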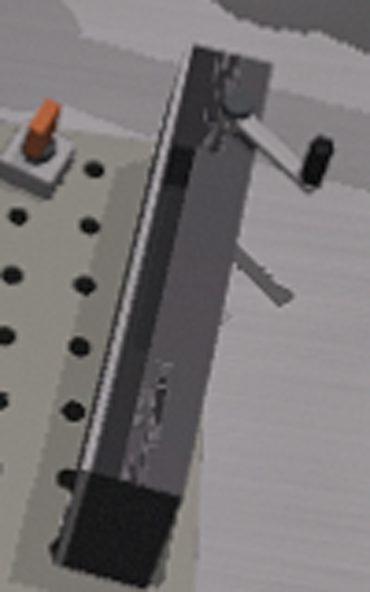

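View pics/sc_tray.png

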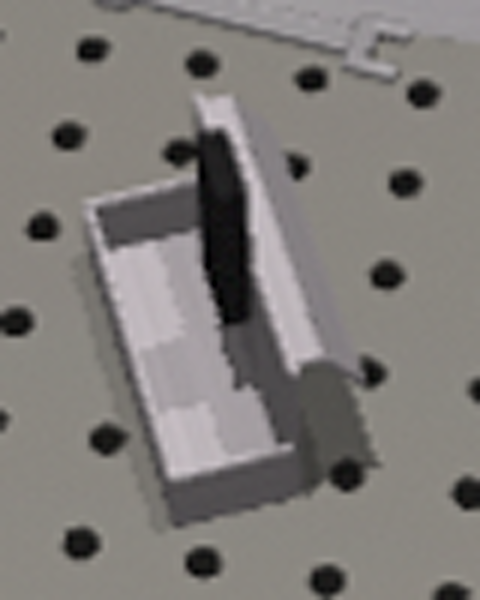

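Run:
```python
from h import *
ct=viewer.get_calibration('top');cs=viewer.get_calibration('scene')
T=lambda x,y,o,s:(o[0]+(x+.5)/s-.5,o[1]+(y+.5)/s-.5)
tw=lambda x,y:T(x,y,(100,110),3.3); sw=lambda x,y:T(x,y,(350,170),3.7)
tt=lambda x,y:T(x,y,(250,160),6); st=lambda x,y:T(x,y,(230,190),6)
pr=lambda n,v:print(n,np.round(v,4))
W={}
for n,t,s in [('rear far',(222,45),(178,497)),('rear near',(75,522),(272,66)),('front far',(305,64),(78,472)),('front near',(164,545),(194,47)),('pivot',(122,438),(240,100)),('knobtop',(45,346),(320,142))]:
    z=.15 if n[0] in'rf' else .174 if n=='pivot' else .208
    a=plane(ct,tw(*t),z);b=plane(cs,sw(*s),z);p,g=tri(ct,tw(*t),cs,sw(*s)); print(n,np.round(a,4)[:2],np.round(b,4)[:2],np.round(p,4),round(g,4)); W[n]=a
d=lambda a,b:np.linalg.norm(W[a]-W[b])
print(d('rear far','rear near'),d('front far','front near'),d('front far','rear far'),d('front near','rear near'))
print('tray')
# bridge: plate top edges z .11; handle top z .168
for n,t,s,z in [('platetop farL',(207,140),(318,358),.11),('platetop near',(335,490),(240,98),.11),('handle',(287,240),(212,133),.168),('front box cornerfar',(322,135),(165,478),.045),('front box corner near',(460,460),(88,205),.045)]:
    a=plane(ct,tt(*t),z);b=plane(cs,st(*s),z);p,g=tri(ct,tt(*t),cs,st(*s)); print(n,np.round(a,4)[:2],np.round(b,4)[:2],np.round(p,4),round(g,4))
```

```text
rear far [0.7693 0.1543] [0.7752 0.1518] [0.7716 0.1543 0.1444] 0.0033
rear near [0.3765 0.2089] [0.3815 0.21  ] [0.3768 0.2109 0.1447] 0.0003
front far [0.7596 0.0852] [0.7674 0.0839] [0.7628 0.0858 0.1422] 0.0025
front near [0.3655 0.1394] [0.3724 0.1481] [0.3654 0.1458 0.1407] 0.0073
pivot [0.4406 0.1761] [0.4415 0.181 ] [0.4406 0.1792 0.1719] 0.0045
knobtop [0.4993 0.2319] [0.5004 0.2336] [0.4995 0.2332 0.2066] 0.0014
0.39655490575565033 0.3978098350185136 0.0697781723165487 0.07035401749137232
tray
platetop farL [ 0.6452 -0.1733] [ 0.6376 -0.1625] [ 0.6426 -0.1676  0.1166] 0.0117
platetop near [ 0.4921 -0.2438] [ 0.4948 -0.2259] [ 0.4916 -0.2354  0.1049] 0.0173
handle [ 0.5884 -0.2121] [ 0.5616 -0.2252] [ 0.5823 -0.2159  0.1964] 0.0087
front box cornerfar [ 0.6708 -0.2266] [ 0.6744 -0.2293] [ 0.6721 -0.2283  0.0414] 0.0032
front box corner near [ 0.5211 -0.3033] [ 0.5248 -0.2992] [ 0.5216 -0.302   0.0403] 0.0034
```

```bash
cat >> h.py <<'E'
WA=np.arctan2(-.0542,.3941); WO=np.array([.5635,.1123,0.])
def wallR(): return R.from_euler('z',WA)
def w2(p): return WO+wallR().apply(p)
def trayR_tip(th): return wallR()*R.from_euler('x',-th)
def toolR(Rt,s):
    m=Rt.as_matrix(); return R.from_matrix(np.stack([s*m[:,1],s*m[:,0],-m[:,2]],1))
G=np.array([0,-.012,.150]) # grip in tray
def tcp_for(Rt,o,s,g=G):
    # grasp point at tray grip g
    return o+Rt.apply(g)+Rt.apply([0,0,-manip.grip_depth]), toolR(Rt,s).as_quat()
B=np.array([0,.005,.106])
def tray_at(th,by,h,bx=0.):
    Rt=trayR_tip(th); return Rt, w2(np.array([bx,by,.150+h]))-Rt.apply(B)
E
python3 - <<'E'
from h import *
ta=np.radians(26.6);o=np.array([.5677,-.2073,0]);Rt=R.from_euler('z',ta)
for s in (1,-1):
    print('s',s)
    for n,(a,b) in dict(grasp=(Rt,o),lift=(Rt,o+[0,0,.25]),tip=tray_at(np.radians(28),.004,.006),tiphi=tray_at(np.radians(28),.004,.08),up=tray_at(0,.003,.004),uphi=tray_at(0,.003,.15)).items():
        p,q=tcp_for(a,b,s); print(n,p.round(3),[manip.solve_ik(p,q)])
c=viewer.get_calibration('wrist');Rt=R.from_quat(manip.current_tcp_rot())
print('cam in tool',Rt.inv().apply(c['eye']-manip.current_tool_pos()),(Rt.inv()*R.from_quat(c['attitude'])).as_matrix())
E
```

```text
s 1
grasp [ 0.573 -0.218  0.131] [array([ 0.37093438,  0.50701289, -0.06759853,  1.73778722,  0.04194356,
        0.89819139,  2.32073122])]
lift [ 0.573 -0.218  0.381] [array([ 0.18370868,  0.30088213,  0.1784689 ,  1.45659074, -0.05351951,
        1.38887692,  2.39906363])]
tip [0.564 0.113 0.186] [array([-0.28104094,  0.56988898, -0.29062123,  1.62171477,  0.54052673,
        1.34626023,  0.65665857])]
tiphi [0.564 0.113 0.26 ] [array([-0.26131298,  0.49631895, -0.31821047,  1.55936205,  0.51798325,
        1.46851464,  0.71693321])]
up [0.562 0.098 0.179] [array([ 0.00573699,  0.39318506, -0.28339684,  1.80526191,  0.13102391,
        0.96139063,  1.1017859 ])]
uphi [0.562 0.098 0.325] [array([-0.01020276,  0.25642729, -0.25651998,  1.63841016,  0.06773792,
        1.25547712,  1.15440767])]
s -1
grasp [ 0.573 -0.218  0.131] [array([ 0.08167099,  0.52206667,  0.31677709,  1.74865777, -0.19924932,
        0.90238199, -0.62352019])]
lift [ 0.573 -0.218  0.381] [array([ 0.09759562,  0.30526063,  0.29233165,  1.45978589, -0.08817008,
        1.38944516, -0.71347569])]
tip [0.564 0.113 0.186] [array([-0.71420326,  0.56822884,  0.31363702,  1.63893328,  0.25641228,
        1.23718107, -2.25088423])]
tiphi [0.564 0.113 0.26 ] [array([-0.70380919,  0.48799907,  0.29820427,  1.57695902,  0.27748113,
        1.37121914, -2.22099976])]
up [0.562 0.098 0.179] [array([-0.41706263,  0.383928  ,  0.24585653,  1.82039627, -0.11225206,
        0.95074452, -1.83052294])]
uphi [0.562 0.098 0.325] [array([-0.39505649,  0.24591545,  0.21197815,  1.65190982, -0.05400799,
        1.24949699, -1.87967142])]
cam in tool [ 0.00067686 -0.06761655 -0.16000068] [[ 9.99999104e-01  1.23044249e-03  5.27792647e-04]
 [-1.32362402e-03  9.67867193e-01  2.51458437e-01]
 [-2.01428042e-04 -2.51458910e-01  9.67867954e-01]]
```

Run:
```python
from h import *
def go(p,q): manip.move_pose(list(p),list(q)); print(manip.current_clock(),manip.current_tool_pos().round(4))
def shot(n):
    c=viewer.get_calibration('wrist'); im=viewer.get_image('wrist'); cv2.imwrite(f'pics/{n}.png',im[:,:,::-1])
    json.dump({k:np.array(v).tolist() for k,v in c.items()},open(f'{n}.json','w'))
p=manip.current_tool_pos(); manip.servo_line([p[0],p[1],.36],vel=.25)
go(w2([.06,.01,.38]),toolR(wallR(),1).as_quat()); manip.sleep(.2); shot('w_wall')
Rt=R.from_euler('z',np.radians(26.6))
go(np.array([.5677,-.2073,.37])+Rt.apply([.04,-.012,0]),toolR(Rt,1).as_quat()); manip.sleep(.2); shot('w_tray')
```

```text
2.9417 [0.6239 0.1157 0.3799]
4.3917 [ 0.6094 -0.1984  0.3701]
```

View pics/w_wall.png

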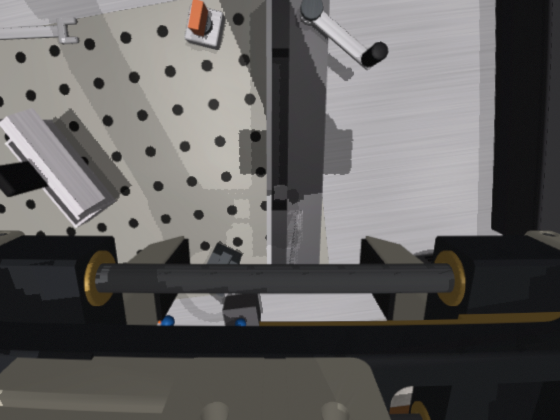

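View pics/w_tray.png

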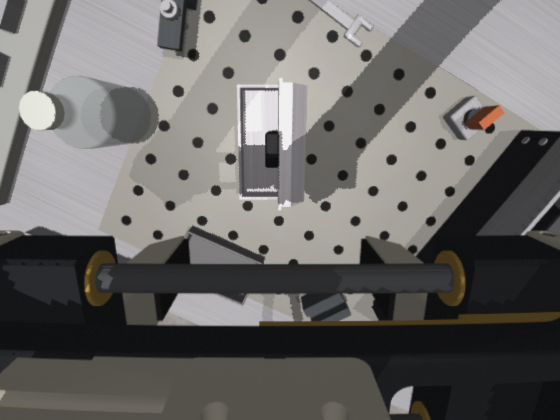

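Run:
```python
from h import *
crop(cv2.imread('pics/w_wall.png'),230,0,390,230,2.6,'pics/w_wall_c.png')
crop(cv2.imread('pics/w_tray.png'),225,70,325,220,4,'pics/w_tray_c.png')
```

```text
(no output)
```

View pics/w_wall_c.png

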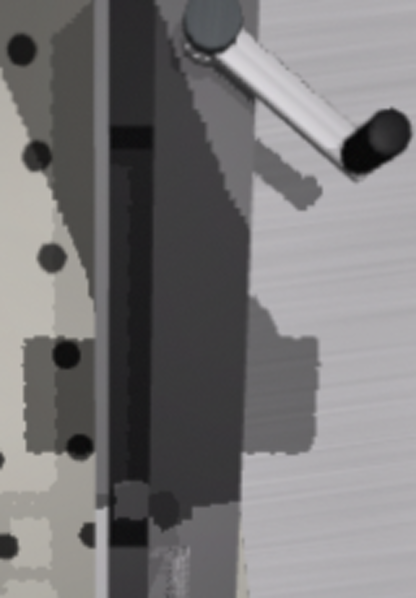

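View pics/w_tray_c.png

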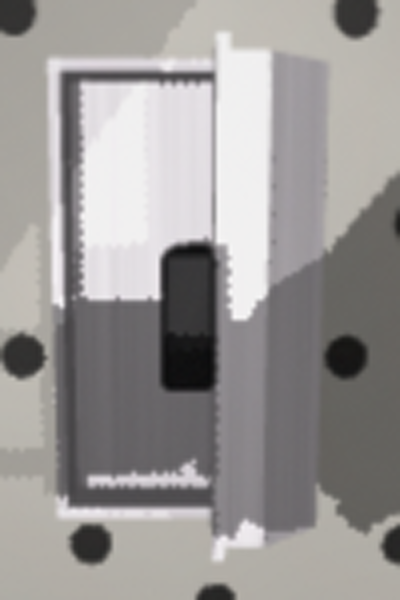

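Run:
```python
from h import *
cw=json.load(open('w_wall.json'));ct=json.load(open('w_tray.json'))
T=lambda x,y,o,s:(o[0]+(x+.5)/s-.5,o[1]+(y+.5)/s-.5)
iw=lambda v:wallR().inv().apply(v-WO)
print('wall frame (prior)')
for n,(x,y) in dict(lipF0=(95,20),lipF1=(96.5,490),lipR0=(109.5,150),lipR1=(109,530),slR0=(155,50),slR1=(149.5,530),slend0=(130,125),slend1=(130,547),back0=(259,10),back1=(240,500)).items():
    print(n,(iw(plane(cw,T(x,y,(230,0),2.6),.15))*1000).round(1))
print('hinge',(iw(plane(cw,T(214,20,(230,0),2.6),.174))*1000).round(1),'knob',(iw(plane(cw,T(390,132,(230,0),2.6),.208))*1000).round(1))
o=np.array([.5677,-.2073,0]);Rt=R.from_euler('z',np.radians(26.6))
print('tray frame (prior)')
for n,x,y,z in [('pf0',217,33,.11),('pf1',213,562,.11),('br0',270,55,.11),('br1',264,545,.11),('hF0',162,300,.168),('hF1',163,380,.168),('hR0',215,300,.168),('hR1',215,380,.168),('hx-',190,243,.168),('hx+',190,389,.168),('box0',49,60,.045),('box1',59,518,.045),('se0',328,62,.082),('se1',317,526,.082)]:
    v=plane(ct,T(x,y,(225,70),4),z); print(n,(Rt.inv().apply(v-o)*1000).round(1))
```

```text
wall frame (prior)
lipF0 [-136.4    2.2  150. ]
lipF1 [ 68.6   2.4 150. ]
lipR0 [-84.    8.5 150. ]
lipR1 [ 88.5   8.4 150. ]
slR0 [-124.6   28.1  150. ]
slR1 [ 88.4  28.2 150. ]
slend0 [-94.3  17.5 150. ]
slend1 [ 97.1  18.8 150. ]
back0 [-140.8   72.4  150. ]
back1 [ 73.3  71.9 150. ]
hinge [-128.7   50.6  174. ] knob [-80.  114.2 208. ]
tray frame (prior)
pf0 [-83.6  -4.6 110. ]
pf1 [ 87.6  -4.8 110. ]
br0 [-77.1  12.  110. ]
br1 [ 81.5  12.7 110. ]
hF0 [ -4.5 -20.4 168. ]
hF1 [ 18.  -20.2 168. ]
hR0 [ -4.6  -5.5 168. ]
hR1 [ 18.   -5.3 168. ]
hx- [-20.2 -12.6 168. ]
hx+ [ 20.6 -12.5 168. ]
box0 [-83.1 -64.6  45. ]
box1 [ 87.4 -64.7  45. ]
se0 [-78.5  33.   82. ]
se1 [81.4 33.4 82. ]
```

Two candidates: the aluminium tray at top-view (300,215) and the orange one at (418,325). The job's tray is the aluminium one. The enlarged wrist crop confirms it: grey-white metal, black handle, and sizes that match to about 1 mm. The wall also fits once I shift it about 2 mm.

```bash
cat >> h.py <<'E'
WO=WO+wallR().apply([.0012,.0023,0])
TR=R.from_euler('z',np.radians(26.6)); TO=np.array([.5677,-.2073,0])+TR.apply([.001,-.0007,0])
def shot(n,cam='wrist'):
    c=viewer.get_calibration(cam); im=viewer.get_image(cam); cv2.imwrite(f'pics/{n}.png',im[:,:,::-1])
    json.dump({k:np.array(v).tolist() for k,v in c.items()},open(f'{n}.json','w'))
def st(m=''): print(m,round(float(manip.current_clock()),2),manip.current_tool_pos().round(4),'F',np.round(manip.current_force(),2),'M',np.round(manip.current_wrist_torque(),2),'gap',round(float(manip.current_finger_gap()),4))
E
python3 - <<'E'
from h import *
p,q=tcp_for(TR,TO,1)
manip.move_pose(list(p+[0,0,.08]),list(q)); st()
manip.servo_line(list(p),vel=.12); st('at')
effector.close(f_grip=40); st('closed')
manip.servo_line(list(p+[0,0,.22]),vel=.2); manip.sleep(.2); st('lifted'); shot('held')
E
```

```text
5.33 [ 0.5758 -0.2181  0.2126] F [0.1  0.39 0.1 ] M [ 0.06  0.03 -0.  ] gap 0.092
at 6.15 [ 0.5752 -0.2184  0.1322] F [ 0.96 -1.08 -0.46] M [0.05 0.02 0.02] gap 0.0918
closed 7.31 [ 0.5743 -0.2183  0.1312] F [-0.23 -0.51 -0.21] M [-0.01 -0.05  0.03] gap 0.0159
lifted 8.76 [ 0.5738 -0.218   0.3499] F [ 0.63  0.08 -5.67] M [ 0.07 -0.05  0.01] gap 0.0161
```

View pics/held.png

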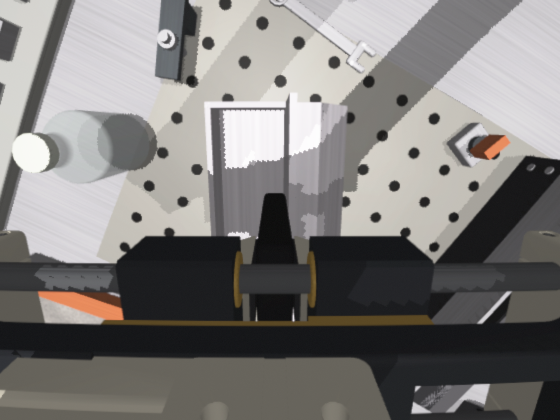

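Run:
```python
from h import *
crop(cv2.imread('pics/held.png'),190,80,360,240,4,'pics/held_c.png')
c=json.load(open('held.json'))
Rt=R.from_quat(manip.current_tcp_rot()).as_matrix()
# tray frame implied by tool
Rtray=R.from_matrix(np.stack([Rt[:,1],Rt[:,0],-Rt[:,2]],1))
o=manip.current_tool_pos()-Rtray.apply(G-[0,0,manip.grip_depth])
pts=np.array([[-85,-4,110],[-85,0,110],[-80,13,110],[-80,34,82],[-85,-64,45],[-85,-4,45]])/1000
print(((proj(c,o+Rtray.apply(pts))-[190,80]+.5)*4-.5).round(1), Rtray.as_euler('zyx',degrees=True))
```

```text
[[393.2  48.6]
 [422.6  48.7]
 [517.   87.5]
 [624.9 101.4]
 [ 55.8  85.3]
 [378.4  84.8]] [26.60159896  0.0890738   0.03569965]
```

View pics/held_c.png

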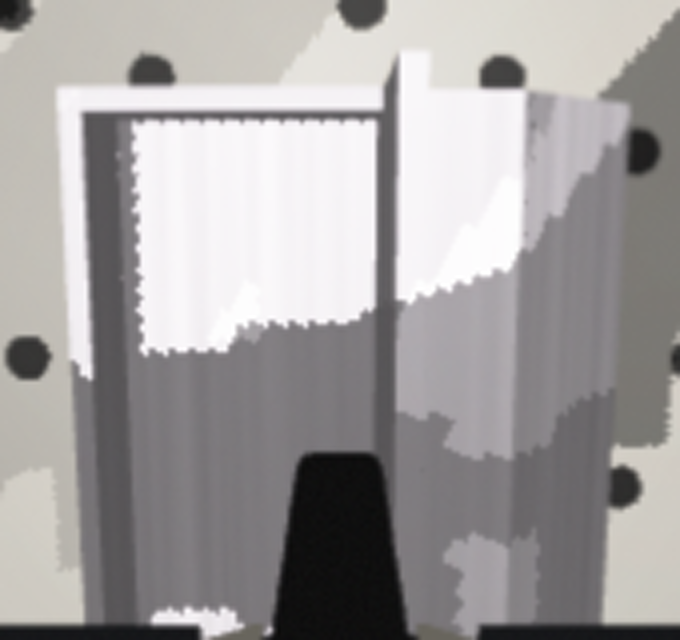

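Run:
```python
from h import *
th=np.radians(28)
p,q=tcp_for(*tray_at(th,.004,.14),1)
manip.move_pose(list(p),list(q)); st('above')
p,q=tcp_for(*tray_at(th,.004,.045),1)
manip.servo_line(list(p),list(q),vel=.12); manip.sleep(.2); st('h45')
shot('tipw');shot('tips','scene');shot('tipt','top')
t=cv2.imread('pics/tipt.png');s=cv2.imread('pics/tips.png')
crop(t,110,110,240,290,3.3,'pics/tipt_c.png');crop(s,330,150,460,330,3.3,'pics/tips_c.png')
```

```text
above 10.18 [0.5658 0.1137 0.3205] F [ 0.01  0.35 -4.86] M [ 1.26 -0.19  0.05] gap 0.0159
h45 11.32 [0.5656 0.1155 0.2261] F [-0.67  0.01 -4.87] M [ 1.27 -0.21 -0.01] gap 0.0156
```

View pics/tipw.png

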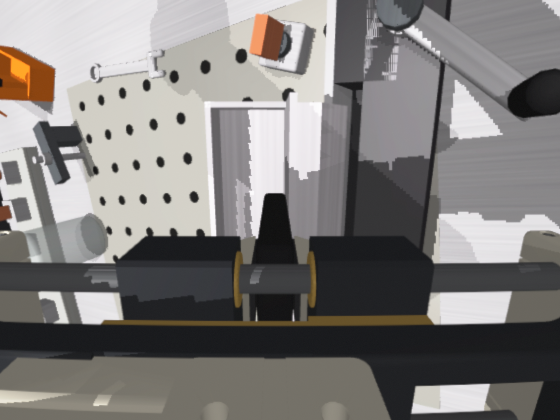

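View pics/tips_c.png

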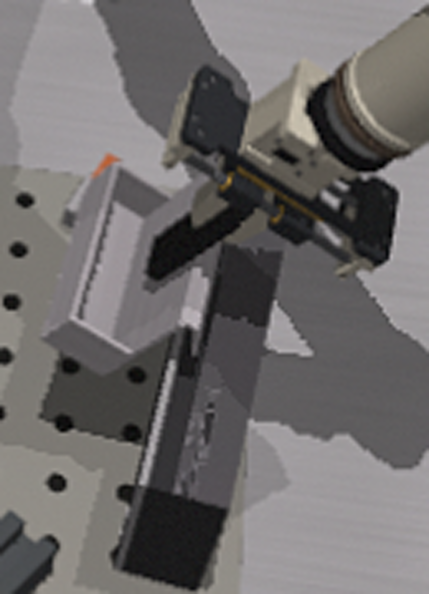

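View pics/tipt_c.png

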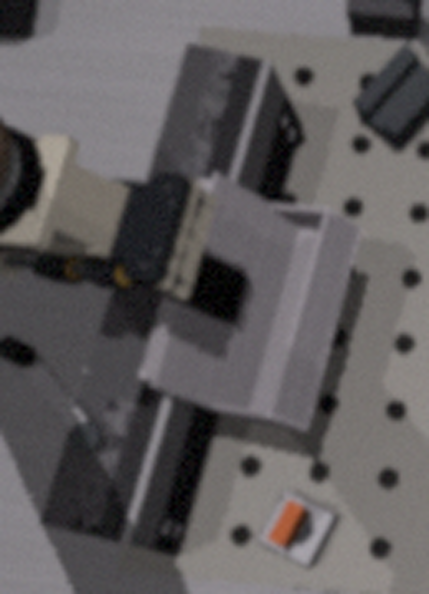

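Run:
```python
from h import *
c=json.load(open('tipw.json'))
im=cv2.imread('pics/tipw.png')
P=w2(np.array([[-95,6,150],[-95,26,150],[-130,0,150],[-130,6,150],[-95,70,150]])/1000)
print(((proj(c,P)-[290,50]+.5)*4-.5).round(0))
crop(im,290,50,450,200,4,'pics/tipw_c.png')
```

```text
[[179. 132.]
 [298. 125.]
 [152. -89.]
 [187. -94.]
 [599. 111.]]
```

View pics/tipw_c.png

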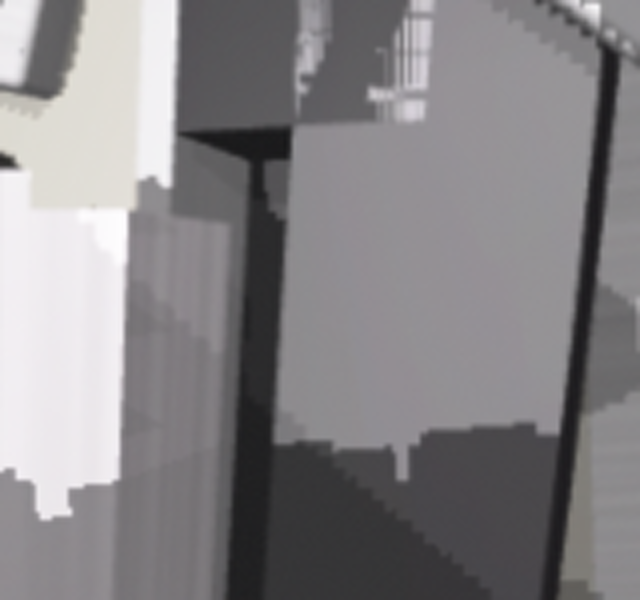

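Run:
```python
from h import *
th=np.radians(28)
for h in (.03,.02,.012,.006):
    p,q=tcp_for(*tray_at(th,.004,h),1)
    manip.servo_line(list(p),list(q),vel=.06); st(f'h{h}')
    F=np.array(manip.current_force())-[0,0,-5.]
    if np.linalg.norm(F)>8: print('force stop'); break
manip.sleep(.2)
print('target',p.round(4)); st()
shot('in_w');shot('in_s','scene')
crop(cv2.imread('pics/in_s.png'),330,150,460,330,3.3,'pics/in_s_c.png')
```

```text
h0.03 11.88 [0.5646 0.115  0.2094] F [ 0.23 -0.35 -4.5 ] M [ 1.29 -0.18  0.02] gap 0.0156
h0.02 12.19 [0.5647 0.115  0.1996] F [ 0.6   0.64 -5.78] M [ 1.29 -0.22  0.04] gap 0.0157
h0.012 12.47 [0.5647 0.1151 0.1917] F [-0.26  0.47 -4.57] M [ 1.26 -0.19  0.03] gap 0.0156
h0.006 12.72 [0.5648 0.1151 0.1858] F [-0.55  0.76 -5.02] M [ 1.3  -0.13  0.01] gap 0.0161
target [0.5651 0.1152 0.1862]
 12.93 [0.5652 0.1153 0.1864] F [-0.48 -0.14 -5.11] M [ 1.29 -0.21 -0.02] gap 0.0156
```

View pics/in_w.png

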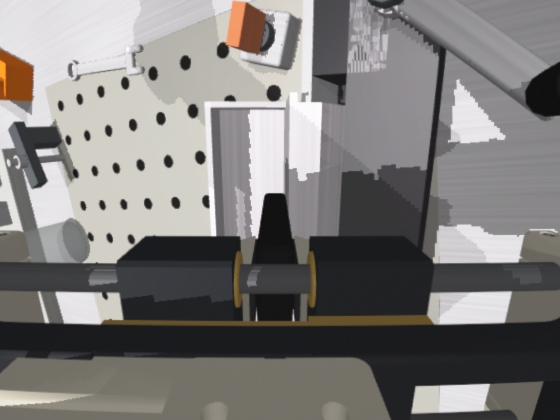

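View pics/in_s_c.png

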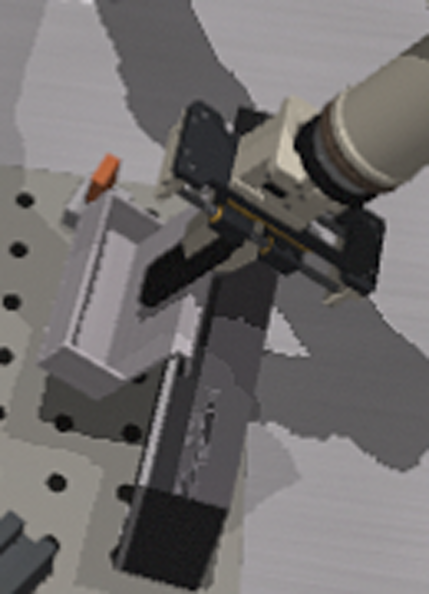

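Run:
```python
from h import *
for d,by,h in [(21,.0037,.006),(14,.0033,.006),(7,.003,.006),(0,.0028,.005)]:
    p,q=tcp_for(*tray_at(np.radians(d),by,h),1)
    manip.servo_line(list(p),list(q),vel=.03); st(f'{d}')
    if np.linalg.norm(np.array(manip.current_force())-[0,0,-5.3])>12: print('force stop'); break
else:
    for h in (.003,.0015,.0005,-.0005,-.0015):
        p,q=tcp_for(*tray_at(0,.0028,h),1)
        manip.servo_line(list(p),list(q),vel=.03); manip.sleep(.1); st(f'h{h}')
        if manip.current_force()[2]>-2.5: break
shot('hw');shot('hs','scene')
crop(cv2.imread('pics/hs.png'),330,150,460,330,3.3,'pics/hs_c.png')
```

```text
21 13.31 [0.5651 0.1083 0.1867] F [-1.01  0.38 -5.35] M [ 1.06 -0.13 -0.02] gap 0.0162
14 13.59 [0.564  0.1054 0.1849] F [-0.37  1.33 -4.81] M [ 0.7  -0.06  0.03] gap 0.0161
7 13.88 [0.5631 0.1025 0.1829] F [ 0.06  0.82 -5.4 ] M [ 0.48 -0.12 -0.05] gap 0.0158
0 14.18 [0.5625 0.1003 0.1798] F [ 0.25  1.02 -5.31] M [ 0.16 -0.01  0.03] gap 0.0159
h0.003 14.53 [0.5627 0.1014 0.1779] F [-0.2  -2.39 -4.71] M [-0.68  0.06 -0.07] gap 0.0155
h0.0015 14.88 [0.563  0.1013 0.1766] F [-0.72 -0.3  -5.18] M [-0.03  0.04 -0.02] gap 0.0156
h0.0005 15.22 [0.5632 0.1011 0.1761] F [-0.78  0.74 -1.19] M [ 0.41  0.5  -0.05] gap 0.0158
```

View pics/hw.png

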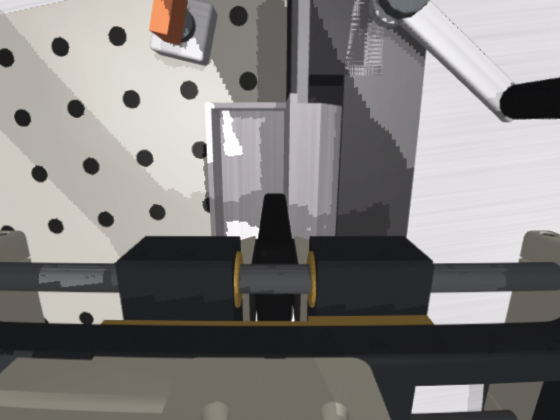

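View pics/hs_c.png

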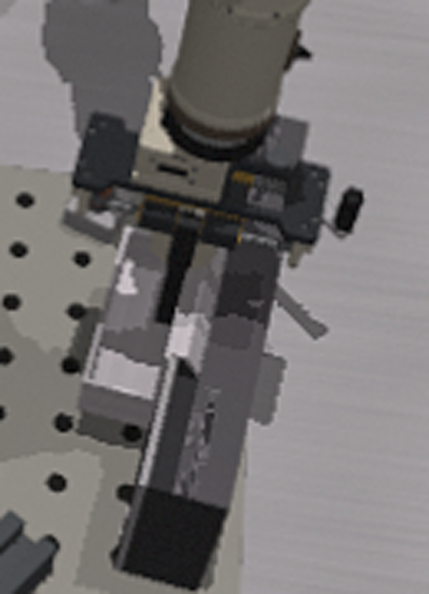

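Contact came at h = 0.5 mm, as expected for a bridge resting on the lip. Releasing now.

Run:
```python
from h import *
effector.open_jaws(); st('open'); manip.sleep(.3); 
p=manip.current_tool_pos(); manip.servo_line([p[0],p[1],.30],vel=.15); 
q=toolR(wallR(),1).as_quat()
manip.move_pose(list(w2([.06,.01,.38])),list(q)); manip.sleep(.2); st('up'); shot('rel'); shot('rels','scene')
crop(cv2.imread('pics/rel.png'),170,0,400,235,2.5,'pics/rel_c.png')
crop(cv2.imread('pics/rels.png'),330,150,460,330,3.3,'pics/rels_c.png')
c=json.load(open('rel.json'))
o=w2(np.array([0,-.0022,.044]));pts=np.array([[-85,-4,110],[85,-4,110],[-80,12,110],[80,12,110],[-85,-64,45],[85,-64,45],[-20,-20,168],[20,-4,168]])/1000
print(((proj(c,o+wallR().apply(pts))-[170,0]+.5)*2.5-.5).round(0))
```

```text
open 16.59 [0.5631 0.1003 0.1757] F [ 0.15 -0.22 -0.14] M [ 0.02  0.04 -0.02] gap 0.0916
up 18.56 [0.6246 0.1157 0.3783] F [ 0.11 -0.16 -0.57] M [0.03 0.02 0.03] gap 0.0915
[[226. 143.]
 [229. 508.]
 [262. 155.]
 [261. 499.]
 [119. 169.]
 [131. 482.]
 [181. 286.]
 [222. 387.]]
```

View pics/rel_c.png

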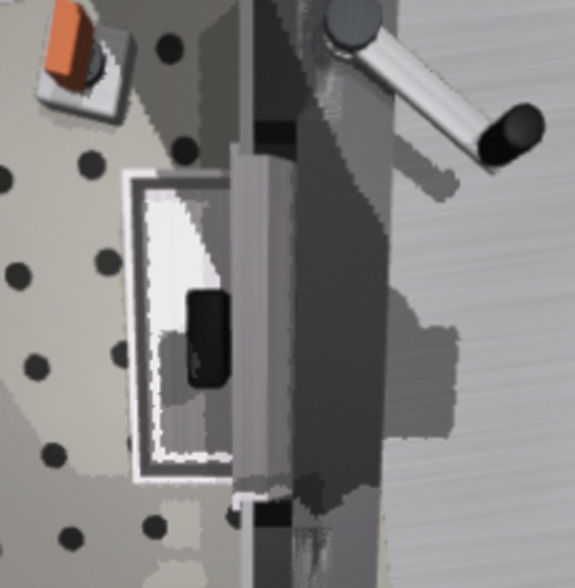

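View pics/rels_c.png

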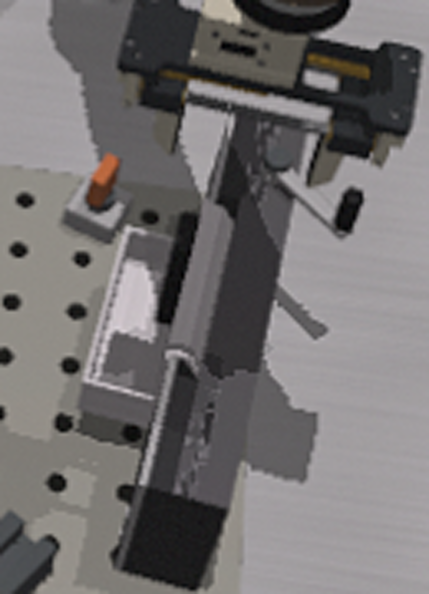

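The tray hangs home: its corners are within 3 px of the hung-home prediction, on the wall side, parallel and inside the slot span. Next is the keeper.

```bash
cat >> h.py <<'E'
A0=np.arctan2(-43,68)
def push(phi,off,z=.184):
    a=A0+phi; u=np.array([np.cos(a),np.sin(a),0]); t=np.array([-u[1],u[0],0])
    p=w2(np.array([-.130,.048,0])+.0805*u+off*t); p[2]=z
    x=wallR().apply(u); zz=np.array([0,0,-1.]); return p,R.from_matrix(np.stack([x,np.cross(zz,x),zz],1)).as_quat(),wallR().apply(t)
E
python3 - <<'E'
from h import *
for ph,off,z in [(1.45,.045,.3),(1.45,.045,.184),(.7,.0185,.184),(0,.0185,.184)]:
    p,q,t=push(ph,off,z); print(p.round(3),manip.solve_ik(p,q))
c=viewer.get_calibration('wrist'); c=json.load(open('rel.json'))
k=plane(c,(170+(525+.5)/2.5-.5,(128+.5)/2.5-.5),.208); v=wallR().inv().apply(k-WO); print('knob wall',v.round(4)); 
d=v[:2]-[-.13,.048]; print(np.linalg.norm(d), np.arctan2(d[1],d[0])-A0)
effector.close(f_grip=20); st()
p,q,t=push(1.45,.05,.30); manip.move_pose(list(p),list(q)); st('above')
p,q,t=push(1.45,.05); manip.servo_line(list(p),list(q),vel=.15); manip.sleep(.1); st('down'); shot('k1'); shot('k1s','scene')
crop(cv2.imread('pics/k1s.png'),330,130,470,310,3.3,'pics/k1s_c.png')
E
```

```text
[0.471 0.267 0.3  ] [-0.18529243  0.23694579 -0.449481    1.73538766  0.10990254  1.19411855
  0.08511076]
[0.471 0.267 0.184] [-0.21372556  0.35574856 -0.42877406  1.86622205  0.17807515  0.95702084
  0.02759702]
[0.523 0.198 0.184] [-0.20129865  0.36707404 -0.25757123  1.82790239  0.11177918  0.96065631
 -0.50715766]
[0.516 0.142 0.184] [-0.20279366  0.318306   -0.13865634  1.88930456  0.05368528  0.93752538
 -1.06689781]
knob wall [-0.0804  0.1121  0.208 ]
0.08103364463845157 1.4766391620571666
 20.1 [0.6258 0.1162 0.38  ] F [ 0.16 -0.42  0.44] M [-0.01 -0.   -0.03] gap 0.0007
above 21.05 [0.4687 0.2706 0.3005] F [ 0.95 -0.19  0.03] M [-0.06  0.01 -0.03] gap 0.0005
down 22.07 [0.4685 0.2716 0.1852] F [-0.06  0.24 -0.36] M [-0.05  0.01 -0.  ] gap 0.0005
```

View pics/k1.png

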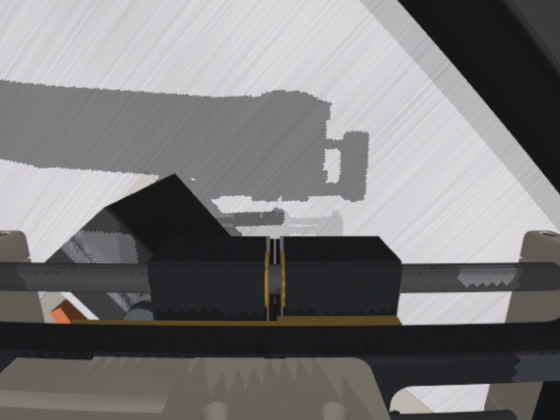

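View pics/k1s_c.png

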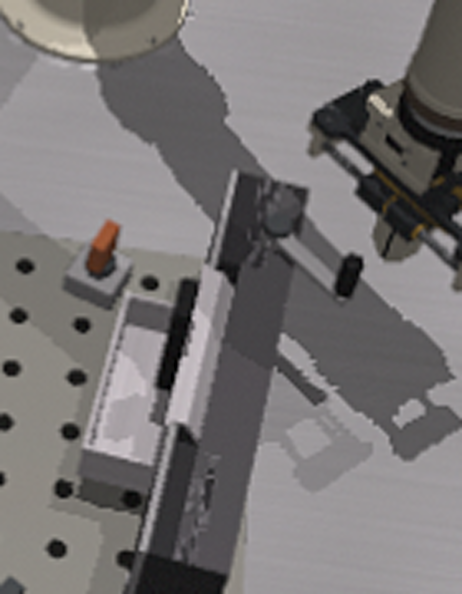

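Run:
```python
from h import *
for ph in np.concatenate([np.linspace(1.4,.1,14)]):
    p,q,t=push(ph,.0185); manip.servo_line(list(p),list(q),vel=.08)
    f=np.dot(manip.current_force(),t)
    if f>10: print('stop at',ph,f); break
st(f'ph{ph:.2f} f {f:.1f}'); manip.sleep(.1)
shot('k2s','scene'); shot('k2t','top')
crop(cv2.imread('pics/k2s.png'),330,130,470,310,3.3,'pics/k2s_c.png')
crop(cv2.imread('pics/k2t.png'),110,110,240,290,3.3,'pics/k2t_c.png')
```

```text
ph0.10 f -0.3 26.02 [0.5196 0.1495 0.184 ] F [-0.53 -0.01 -0.82] M [-0.12  0.1   0.02] gap 0.0004
```

View pics/k2s_c.png

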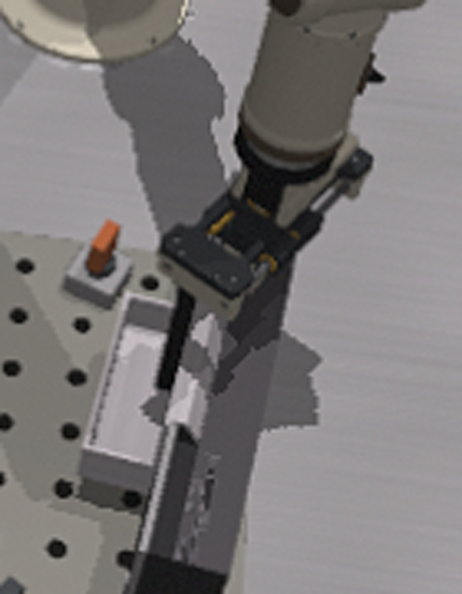

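View pics/k2t_c.png

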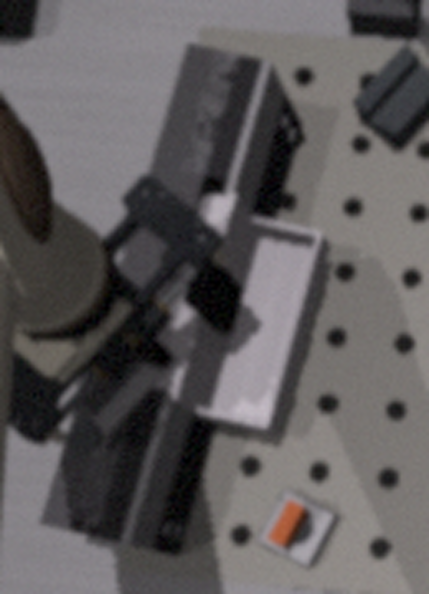

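Run:
```python
from h import *
base=None
for ph in np.arange(.08,-.16,-.02):
    p,q,t=push(ph,.0185); manip.servo_line(list(p),list(q),vel=.03); manip.sleep(.05)
    f=np.dot(manip.current_force(),t); print(round(ph,3),round(f,2))
    if f>5: break
p,q,t=push(ph,.06); 
manip.servo_line(list(p),vel=.15); p[2]=.33; manip.servo_line(list(p),vel=.2); st()
manip.move_pose(list(w2([.06,.01,.38])),list(toolR(wallR(),1).as_quat())); manip.sleep(.2); shot('fin');shot('fint','top')
crop(cv2.imread('pics/fin.png'),170,0,400,235,2.5,'pics/fin_c.png')
```

```text
0.08 0.18
0.06 0.15
0.04 1.07
0.02 1.55
-0.0 0.91
-0.02 5.33
 29.32 [0.5419 0.171  0.3287] F [-0.47 -0.34  0.39] M [-0.09  0.11 -0.  ] gap 0.0001
```

View pics/fin_c.png

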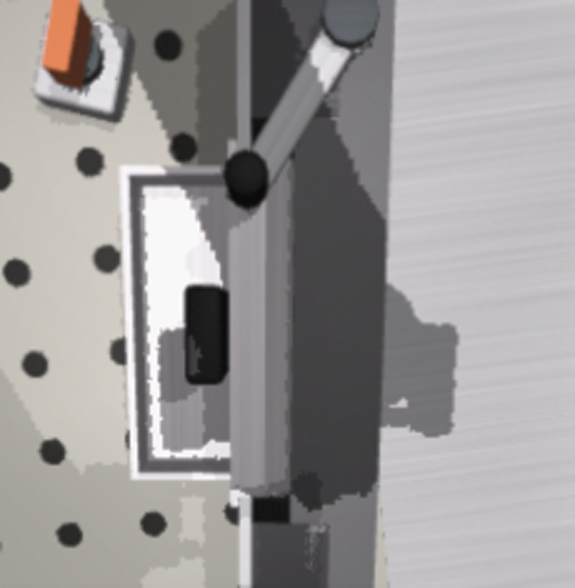

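View pics/fint.png

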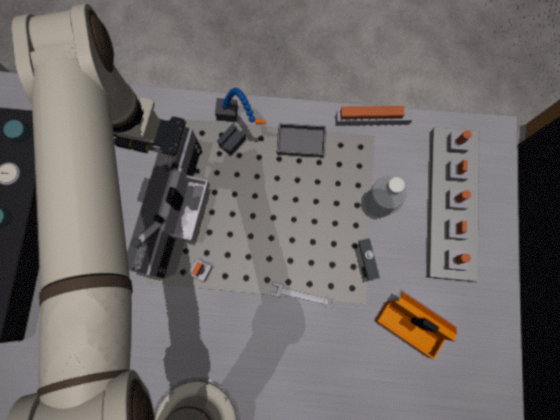

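Run:
```python
from h import *
c=json.load(open('fin.json'))
U=lambda x,y:(170+(x+.5)/2.5-.5,(y+.5)/2.5-.5)
iw=lambda v:wallR().inv().apply(v-WO)
v=iw(plane(c,U(246,172),.208)); d=v[:2]-[-.13,.048]; print('knob',v.round(4),np.linalg.norm(d),np.arctan2(d[1],d[0])-A0)
for n,uv,z in [('pf0',(231,140),.154),('pf1',(231,505),.154),('br0',(265,160),.154),('br1',(266,495),.154),('box0',(122,167),.089),('box1',(134,479),.089)]: print(n,iw(plane(c,U(*uv),z)).round(4))
d=cv2.absdiff(cv2.imread('pics/top0.png'),cv2.imread('pics/fint.png')).max(2)
for n,(x,y) in dict(vblock=(367,259),jug=(388,195),wrench=(300,295),elec=(201,270)).items(): print(n,d[y-15:y+15,x-15:x+15].mean().round(1))
manip.hand_in(); print(manip.current_clock())
```

```text
knob [-0.0622  0.0046  0.208 ] 0.080479473830808 -0.00500624178569653
pf0 [-0.0848 -0.0031  0.154 ]
pf1 [ 0.0853 -0.0044  0.154 ]
br0 [-0.0762  0.0123  0.154 ]
br1 [0.0802 0.0132 0.154 ]
box0 [-0.0844 -0.0637  0.089 ]
box1 [ 0.0855 -0.0634  0.089 ]
vblock 6.9
jug 7.7
wrench 9.5
elec 15.6
the job is handed in; nothing more can be done
the job is handed in; nothing more can be done
```

The tray is hung on the rim, let go, and the keeper is swung over its rear strip to the stop. The job is handed in, at about 30 s of the 62 s allowed; no verdict was reported.

**What I did:** I gripped the aluminium tray by its handle and tipped it 28°. I lowered the strip about 30 mm into the slot without any contact force, then swung it upright. The bridge came to rest on the lip at the expected height and I released it. I then pushed the keeper round by its knob with closed fingers until the force rose to 5 N.

**Last checks, all before handing in:**
- **Tray:** it measured x about 0, y about 0 to 1 mm and less than 1° from parallel. I did not measure its final height directly. It rests on the contact at +0.5 mm, and the last picture agrees with it hanging fully home (z 44 mm).
- **Keeper:** the angle came out at about −0.005 rad, with the knob at wall x −62, y 5, where it should be with the keeper over.
- **Bystanders:** comparing the first and last top views shows the vee block, bottle and wrench unchanged. The electrode differed a little more (mean 15.6 against 7 to 10), probably from the arm's shadow. It is in the same place by eye, and nothing came near it.
- **Arm:** clear of everything when I handed in.

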